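Load spacer and washer on a leaning test arbor

ROBOT

A 7-joint arm with a two-finger parallel gripper is mounted at the origin on the work surface. World frame = base frame: x ahead of the robot, y to its left, z up, the work surface at z = 0. Lengths are in m, angles in rad, forces in N, time in s.
With the tool pointing down it reaches from about 0.35 to 0.9 m from the base axis. Payload 19.9 kg.
Tool frame: the origin (TCP) lies between the finger pads; the fingertips stand 19 mm ahead of it and the grasp point (between the pads) is the TCP; z points along the fingers, y is the line along which they close (so a half turn about z gives the same grasp; the last joint's range is limited). The gripper opens to 94 mm and grips with 3 to 60 N. Pads are 16 mm wide; open, the fingers measure 119 mm over their backs; the gripper's body (75 mm by 177 mm) begins 78 mm behind the grasp point.
Start: joints at [-1.214, 0.417, -0.01, 1.614, 0.005, 1.111, -0.053], TCP at [0.242, 0.576, 0.224] pointing down, gripper open.
Joint ranges: [-2.81, 2.81], [-0.39, 2.02], [-1.27, 1.25], [0.06, 2.57], [-1.19, 4.33], [0.19, 2], [-2.82, 2.82]. Speed limits (rad/s): [1.89, 1.89, 2.39, 2.39, 3.01, 3.01, 3.01].

INTERFACE

Orientations are given as a 3x3 rotation matrix whose columns are the frame's x, y, z axes.
In Python, from rig import robot gives the robot as it stands. Calls block until the motion is done:
- robot.move_ptp(position, orientation): joint-space move of the TCP to a pose.
- robot.move_linear(position, velocity=0.15, frame=None, threshold=None): straight line of the TCP; frame=None keeps the orientation; velocity is the mean speed in m/s. With threshold (N) it stops when the force on the tool has changed by that much, and returns True; else False.
- robot.goto_joints(angles): joint-space move.
- robot.gripper_to(opening): finger opening in m; the grip force is fixed at half the most; returns when the fingers have stopped.
- robot.pause(seconds).
- robot.ik(position, orientation): joint angles nearest the present ones, or None.
- robot.get_state(): the state.
- robot.grab_frame(name): name is "scene" or "top"; returns the picture (420x560x3 uint8, red, green, blue); there is no depth.
- robot.camera_info(name): a dict with "fx", "fy", "cx", "cy" (pixels), "rvec" (rotation vector, rad) and "tvec" (3), from world to camera coordinates, as OpenCV has them. Camera axes: x right, y down, z forward; pixel columns grow to the right and rows downward; lengths in m; the calibration is good to about 2 mm. A picture is of the moment at which its call begins. camera_info takes no time and is no camera call.
A pose or a line that the arm cannot do raises robot.PlanningError and nothing moves.
- robot.sign_off(): hands the job in; it is judged then, once.
The state is a dict: "time": time; "qpos": joint angles; "joint_vel": joint speeds; "effort": joint torques, N m; "ee_pos": TCP position; "tool_rot": TCP orientation; "force": force on the tool from outside, world axes, zero at the start; "moment": the same for the moment, N m; "opening": finger opening in m; "grasp_force": force on a finger pad.
Only numpy, scipy, OpenCV 4.12 (cv2) and the standard library are available. Lean on these libraries where they do the work, as an engineer would, in place of code of your own. Each camera call takes 0.05 s, during which the arm holds its last target. There are 200 camera calls.

TASK

On the slide carriage stands a short shaft that leans over, with its bearing already at the foot. Slide the tall spacer ring onto the shaft first, fully home against the bearing, then the flat washer ring on top of it, fully home against the spacer, and let go of both. The retaining nut is fitted later: leave it and the other loose things on the plate where they are.

Things in the scene. Friction and masses are not known exactly. Their poses are not given: they have to be found in the camera images.
- arbor: steel shaft on the slide carriage, leaning 30 degrees from vertical, along the rail towards its left (rail +y) end. Origin: centre of the bearing's upper face (about 125 mm above the plate), where the stack seats; z runs up along the shaft, x is level, across the rail. Shaft 26 mm in diameter. The fixed bearing is 54 mm in diameter, 16 mm thick; 36 mm below the origin lies the top of a tilted block, 70 x 60 mm
- arbor_tip (a point): the free upper end of the shaft, on its axis, 58 mm from the bearing face; the last 6 mm taper to 16 mm in diameter
- rail: the grooved rail, fixed, 340 mm long (y), 80 mm wide, 36 mm high; origin at the centre of its underside. The carriage on it (94 mm across x 100 mm along, top 54 mm above the plate) is stiff: it slides only if pushed along the rail with more than about 25 N
- spacer: the tall steel spacer ring, lying flat on the plate: 60 mm outside diameter, 32 mm bore, 32 mm high, about 0.5 kg; origin at the centre of its underside, z along its axis; either face may go down
- spacer_mid (a point): the middle of the spacer, on its axis, 16 mm from either face
- washer: the flat, thick steel washer ring, lying flat on the plate: 64 mm outside diameter, 32 mm bore, 16 mm high, about 0.3 kg; origin at the centre of its underside, z along its axis; either face may go down
- washer_mid (a point): the middle of the washer, on its axis, 8 mm from either face
- parallel0: loose hardened steel parallel, a bar 120 long (x), 14 wide (y), 26 high (mm), lying flat; origin at the centre of its underside; leave alone
- parallel1: loose hardened steel parallel, a bar 120 long (x), 14 wide (y), 26 high (mm), lying flat; origin at the centre of its underside; leave alone
- parallel2: loose hardened steel parallel, a bar 120 long (x), 14 wide (y), 26 high (mm), lying flat; origin at the centre of its underside; leave alone
- retainer: the loose steel retaining nut, a solid stepped disc 60 mm in diameter and 36 mm high with four lugs and no hole in its top; origin at the centre of its underside; leave alone
- fitting: loose brass sight glass fitting, lying, 108 mm long (x), 34 mm wide, 47 mm high; origin at the centre of its underside; leave alone
- square: loose polished black granite square, an L lying flat, legs 160 mm (along x) and 135 mm (towards -y, from its -x end), 35 mm wide, 25 mm high; origin under the middle of the long leg; leave alone
Mind the look-alikes: they are no part of the job. What is shaped like the washer but red is not meant. Leave any turquoise look-alike of the spacer alone.

How it is judged:
By the outcome, as a careful person would: the job done as asked, in the order asked, and still so for the second after the job is handed in, with the robot touching nothing.
It also fails if it takes over 64 s, if anything falls off the work surface, if the arm or the gripper's body presses on something with over 40 N, if the wrist force passes 120 N, or if a joint passes its speed limit or range.

## Working session

There is one attempt and no reset: what is moved stays moved. The work goes in short steps, each a Python script; the robot and the scene stay as the last script left them, time stands still between calls to the robot, and variables do not carry over. Pictures are saved under pics/ and viewed, at most 10 in all, crops included, and the job is handed in when it is done.

```bash
mkdir -p pics; ls; python3 - <<'E'
from rig import robot
import cv2
for n in("scene","top"):
    f=robot.grab_frame(n); cv2.imwrite(f"pics/{n}0.png",f[:,:,::-1]); 
    i=robot.camera_info(n); print(n,{k:(v if not hasattr(v,'round') or isinstance(v,float) else v.round(4)) for k,v in i.items()})
s=robot.get_state();print(s['time'],s['tool_rot'],s['force'])
E
```

```text
pics
scene {'fx': 457.84121928103525, 'fy': 457.84121928103525, 'cx': 269.25474499359234, 'cy': 208.5022830415695, 'rvec': array([ 2.019 ,  1.5476, -0.5447]), 'tvec': array([-0.1495, -0.3329,  1.4641])}
top {'fx': 423.80774039020827, 'fy': 423.80774039020827, 'cx': 282.54374977314393, 'cy': 206.97543719337915, 'rvec': array([ 2.1914, -2.1527,  0.129 ]), 'tvec': array([-0.0174,  0.5232,  1.1871])}
0.1 [[-9.21902320e-01  3.87422245e-01 -3.41119416e-04]
 [ 3.87422389e-01  9.21901787e-01 -9.93420138e-04]
 [-7.03944611e-05 -1.04799363e-03 -9.99999448e-01]] [ 0.22427261  0.78881832 -0.40783483]
```

View pics/scene0.png

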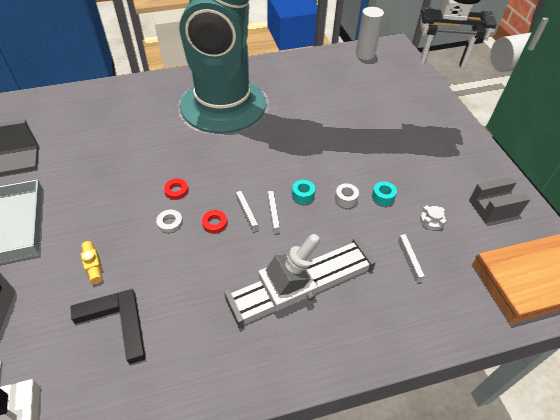

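View pics/top0.png

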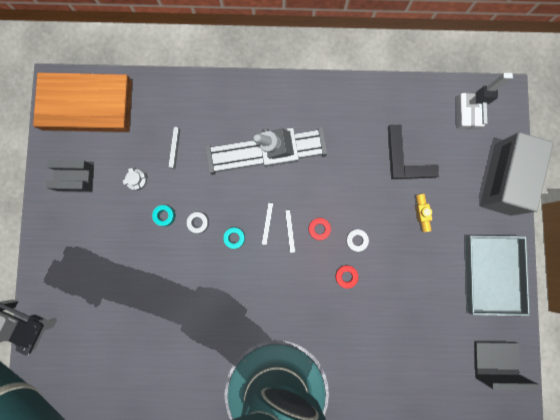

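The scene view shows the spacer (white, tall) near (347,195), the washer near (169,220) and the shaft tip near (313,240). In the top view the spacer is near (197,222), the washer near (357,240) and the shaft near (268,138), leaning left. Next I'll enlarge these areas and segment them.

```bash
cat > h.py <<'E'
import numpy as np, cv2
from rig import robot
def cam(n):
    i=robot.camera_info(n); K=np.array([[i['fx'],0,i['cx']],[0,i['fy'],i['cy']],[0,0,1.]])
    return K,np.array(i['rvec'],float),np.array(i['tvec'],float)
def ray(n,p):
    K,r,t=cam(n); R=cv2.Rodrigues(r)[0]; d=R.T@np.linalg.inv(K)@np.array([p[0],p[1],1.])
    return -R.T@t,d/np.linalg.norm(d)
def onplane(n,p,z):
    c,d=ray(n,p); return c+d*(z-c[2])/d[2]
def tri(p,q):  # scene pix, top pix
    c1,d1=ray("scene",p);c2,d2=ray("top",q)
    s=np.linalg.lstsq(np.c_[d1,-d2],c2-c1,rcond=None)[0]
    a=c1+s[0]*d1;b=c2+s[1]*d2
    return (a+b)/2,np.linalg.norm(a-b)
def proj(n,X):
    K,r,t=cam(n); return cv2.projectPoints(np.atleast_2d(np.array(X,float)),r,t,K,None)[0][:,0]
E
python3 - <<'E'
from h import *
S=cv2.imread('pics/scene0.png');T=cv2.imread('pics/top0.png')
def crop(I,x,y,w,h,k): return cv2.resize(I[y:y+h,x:x+w],None,fx=k,fy=k,interpolation=cv2.INTER_CUBIC)
A=crop(S,220,230,160,100,5); B=crop(T,200,110,135,66,5.9)[:, :800]
B=cv2.resize(T[112:177,203:333],None,fx=6,fy=6,interpolation=cv2.INTER_CUBIC); B=cv2.copyMakeBorder(B,0,0,0,20,0)
A=cv2.resize(A,None,fx=.4,fy=.4); 
cv2.imwrite('pics/a.png',crop(S,225,228,155,100,5)); cv2.imwrite('pics/b.png',B)
# rings: holes found by Otsu in ROI
for n,I,L in(("scene",S,[("spacer",347,195),("washer",169,220)]),("top",T,[("spacer",197,222),("washer",357,240)])):
    for nm,x,y in L:
        k=8;r=20;g=cv2.resize(cv2.cvtColor(I,cv2.COLOR_BGR2GRAY)[y-r:y+r,x-r:x+r],None,fx=k,fy=k,interpolation=cv2.INTER_CUBIC)
        _,m=cv2.threshold(g,0,255,cv2.THRESH_OTSU)
        cs,hi=cv2.findContours(m,cv2.RETR_CCOMP,cv2.CHAIN_APPROX_NONE)
        for c,h in zip(cs,hi[0]):
            if cv2.contourArea(c)>1500:
                e=cv2.fitEllipse(c); print(n,nm,'hole' if h[3]>=0 else 'outer',((np.array(e[0])+.5)/k-.5+[x-r,y-r]).round(2),(np.array(e[1])/k).round(2),round(e[2]))
E
```

```text
scene spacer outer [347.11 191.48] [16.94 22.96] 100
scene spacer hole [347.08 191.49] [ 9.29 12.57] 101
scene washer outer [168.54 218.87] [19.27 25.76] 76
scene washer hole [168.6  218.71] [ 9.78 13.27] 74
top spacer outer [196.46 222.17] [20.59 21.  ] 28
top spacer hole [196.43 222.17] [11.23 11.52] 63
top washer outer [357.48 240.05] [21.61 22.27] 161
top washer hole [357.47 240.02] [11.01 11.32] 110
```

View pics/a.png

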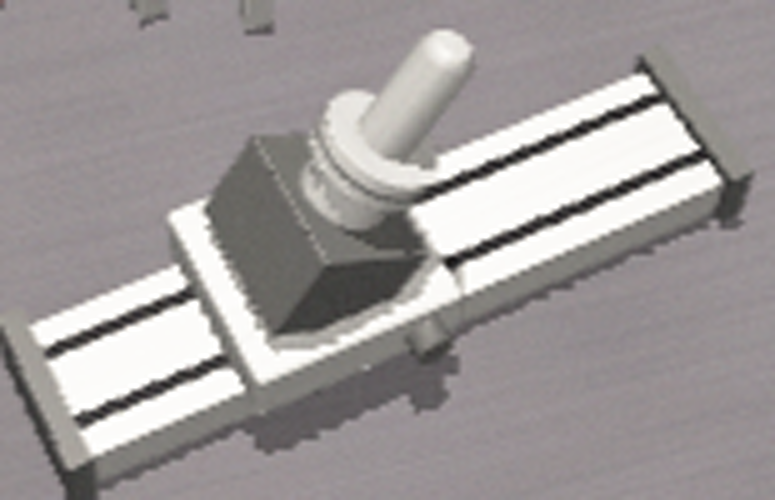

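View pics/b.png

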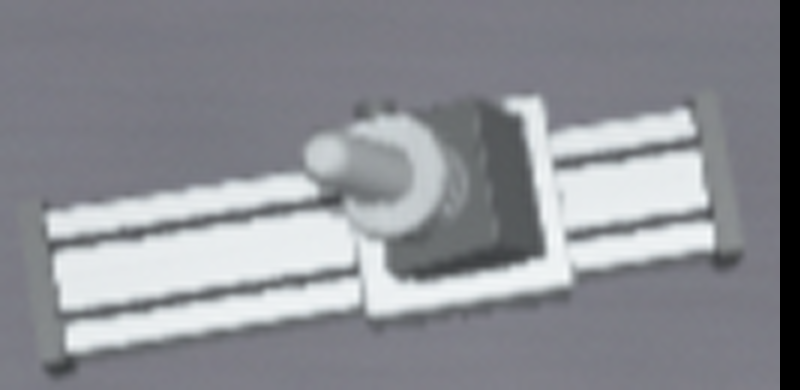

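The crops show the tip disc near (452,46) in the scene crop and (325,157) in the top crop. The bearing face centre is about (395,175) in the top crop, and the rail groove ends are visible in both.

```bash
python3 - <<'E'
from h import *
sc=lambda x,y:((x+.5)/5-.5+225,(y+.5)/5-.5+228); tp=lambda x,y:((x+.5)/6-.5+203,(y+.5)/6-.5+112)
E={('spacer','top'):((347.1,191.49),(196.45,222.17),.032),('washer','top'):((168.57,218.8),(357.47,240.04),.016)}
for k,(a,b,z) in E.items():
    print(k,[v.round(4) if hasattr(v,'round') else v for v in tri(a,b)],onplane("scene",a,z).round(4),onplane("top",b,z).round(4))
for n,L in(("top",[tp(*p) for p in[(54,243),(704,138),(66,315),(708,216),(47,210),(692,107),(66,354),(715,250)]]),("scene",[sc(*p) for p in[(48,352),(658,97),(80,420),(706,153),(30,327),(645,75),(92,458),(722,186)]])):
    P=[onplane(n,p,.036)for p in L]
    for i in range(0,8,2):
        d=P[i+1]-P[i] if n=="scene" else P[i]-P[i+1]
        m=(P[i]+P[i+1])/2; print(n,np.degrees(np.arctan2(d[1],d[0])).round(2),np.linalg.norm(d).round(4),m.round(4))
for a,b in [((452,46),(325,157)),((449,48),(323,157)),((455,44),(328,157))]:
    t,g=tri(sc(*a),tp(*b)); print('tip',t.round(4),g.round(4))
E
```

```text
('spacer', 'top') [array([0.4751, 0.2357, 0.0324]), np.float64(0.0002)] [0.4748 0.2359 0.032 ] [0.4751 0.2357 0.032 ]
('washer', 'top') [array([ 0.433 , -0.2247,  0.0176]), np.float64(0.0009)] [ 0.4319 -0.2244  0.016 ] [ 0.433  -0.2255  0.016 ]
top 100.55 0.3175 [0.707  0.0432 0.036 ]
top 100.08 0.3122 [0.6702 0.0386 0.036 ]
top 100.47 0.3154 [0.7227 0.0481 0.036 ]
top 100.4 0.3154 [0.6524 0.0365 0.036 ]
scene 100.4 0.3104 [0.6739 0.0389 0.036 ]
scene 100.28 0.3138 [0.7087 0.0469 0.036 ]
scene 100.17 0.314 [0.6603 0.0358 0.036 ]
scene 100.26 0.3129 [0.7271 0.0474 0.036 ]
tip [0.6847 0.0634 0.176 ] 0.0017
tip [0.6848 0.0633 0.1747] 0.0003
tip [0.6848 0.0633 0.1773] 0.0042
```

```bash
cat >> h.py <<'E'
yaw=np.radians(10.3); X=np.array([np.cos(yaw),np.sin(yaw),0]); U=np.array([-np.sin(yaw),np.cos(yaw),0]); Z=np.array([0,0,1.])
A=.5*U+np.sqrt(.75)*Z
TIP=np.array([.6848,.0633,.1752]); O=TIP-.058*A
def rot(z,y): return np.c_[np.cross(y,z),y,z]
def down(s): return rot(-Z,s*X)
def tilt(s): return rot(-A,s*X)
SP=np.array([.475,.2358,0]); WA=np.array([.433,-.2249,0])
E
python3 - <<'E'
from h import *
print(O)
for s in(1,-1):
    for nm,p,R in(("sp",SP+.1*Z,down(s)),("sp",SP+.022*Z,down(s)),("pre",O+.1*A,tilt(s)),("in",O+.022*A,tilt(s)),("preW",O+.115*A,tilt(s)),("wa",WA+.02*Z,down(s)),("wa",WA+.12*Z,down(s))):
        q=robot.ik(p,R); print(s,nm,None if q is None else np.round(q,2))
E
```

```text
[0.68998526 0.03476733 0.12497053]
1 sp [-0.79  0.43  0.34  1.96 -0.2   0.78 -0.17]
1 sp [-0.76  0.56  0.3   1.99 -0.27  0.63 -0.1 ]
1 pre [-0.77  0.66  0.57  1.48  0.2   1.15 -0.19]
1 in [-0.73  0.73  0.59  1.55  0.17  1.   -0.17]
1 preW [-0.78  0.64  0.57  1.47  0.21  1.18 -0.2 ]
1 wa [-0.23  0.66  0.82  2.11 -0.76  0.7   1.27]
1 wa [-0.31  0.45  0.89  2.06 -0.47  0.84  1.03]
-1 sp [-0.33  0.42 -0.23  1.95  0.13  0.79  2.69]
-1 sp [-0.3   0.55 -0.27  1.98  0.24  0.64  2.6 ]
-1 pre [-0.32  0.59 -0.11  1.47  0.6   1.28  2.67]
-1 in [-0.29  0.66 -0.08  1.53  0.63  1.14  2.65]
-1 preW [-0.33  0.59 -0.11  1.45  0.59  1.3   2.68]
-1 wa [-0.4   0.83  1.08  2.11 -1.02  0.87 -1.65]
-1 wa [-0.44  0.55  1.09  2.07 -0.62  0.9  -1.96]
```

```bash
python3 - <<'E'
from h import *
robot.move_ptp(SP+.08*Z,down(1))
robot.move_linear(SP+.022*Z,.12)
robot.gripper_to(.04); s=robot.get_state(); print(s['opening'],s['grasp_force'],s['time'],s['ee_pos'])
robot.move_linear(SP+.2*Z,.25)
robot.move_ptp(O+.13*A,tilt(1))
robot.move_linear(O+.1*A,.1)
s=robot.get_state(); print(s['opening'],s['grasp_force'],s['time'],s['ee_pos'],s['force'])
S=robot.grab_frame("scene")[:,:,::-1];T=robot.grab_frame("top")[:,:,::-1]
cv2.imwrite('pics/s1.png',S);cv2.imwrite('pics/t1.png',T)
a=cv2.resize(S[170:300,240:380],None,fx=2.85,fy=2.85,interpolation=2);b=cv2.resize(T[85:215,195:335],None,fx=2.85,fy=2.85,interpolation=2)
cv2.imwrite('pics/c1.png',np.hstack([a,b]))
E
```

```text
0.05937068396879838 30.001132981851697 2.975 [0.47485914 0.23584795 0.02214675]
0.05918537457552031 29.997626915574074 5.2583 [0.68081954 0.08404365 0.21167814] [-1.01994029  1.05998088 -5.01467949]
```

View pics/c1.png

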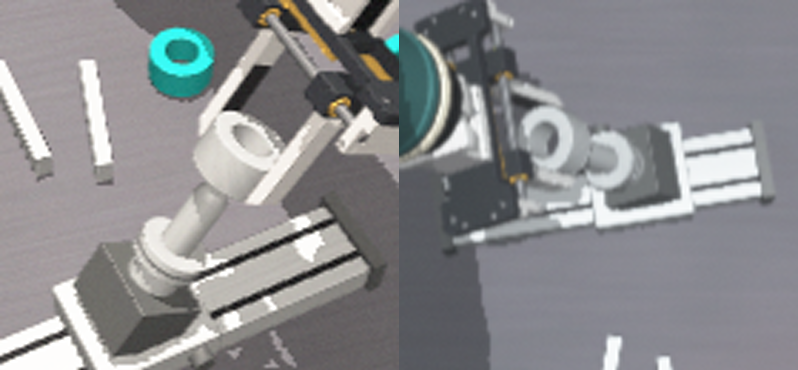

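The views show the spacer gripped just ahead of the shaft tip, scene crop (232,158) and top crop (555,138). It is in line with the shaft in both, so I'll insert with a force limit.

```bash
python3 - <<'E'
from h import *
def rep(l):
    s=robot.get_state(); d=s['ee_pos']-O; print(l,'axial',round(d@A*1000,2),'lat',round(d@X*1000,2),round(d@np.cross(A,X)*1000,2),'F',s['force'].round(1),'M',s['moment'].round(2),'open',round(s['opening'],4),s['time'])
rep(0)
for h in(.07,.045,.026):
    hit=robot.move_linear(O+h*A,.06,threshold=10); rep((h,hit))
    if hit: break
else:
    hit=robot.move_linear(O+.018*A,.02,threshold=8); rep(('seat',hit))
T=robot.grab_frame("top")[:,:,::-1];S=robot.grab_frame("scene")[:,:,::-1]
a=cv2.resize(S[170:300,240:380],None,fx=2.85,fy=2.85,interpolation=2);b=cv2.resize(T[85:215,195:335],None,fx=2.85,fy=2.85,interpolation=2)
cv2.imwrite('pics/c2.png',np.hstack([a,b]))
E
```

```text
0 axial 100.79 lat 0.25 0.15 F [-0.2 -0.1 -4.9] M [1.02 0.22 0.  ] open 0.0593 5.3583
(0.07, False) axial 70.01 lat 0.07 -0.06 F [ 0.9  0.5 -5.5] M [ 1.02  0.23 -0.01] open 0.0589 6.0083
(0.045, False) axial 44.85 lat 0.01 -0.06 F [-0.6  0.1 -5.3] M [ 1.01  0.24 -0.04] open 0.0592 6.575
(0.026, False) axial 25.66 lat -0.11 -0.09 F [-0.1  0.1 -4.7] M [1.04 0.2  0.04] open 0.0594 7.0417
('seat', True) axial 22.64 lat 0.47 0.17 F [-1.1  1.3  6.1] M [-0.04  0.18  0.01] open 0.0594 7.3417
```

```bash
python3 - <<'E'
from h import *
robot.gripper_to(.09)
robot.move_linear(O+.14*A,.15)
robot.move_ptp(WA+.12*Z,down(1))
T=robot.grab_frame("top")[:,:,::-1];S=robot.grab_frame("scene")[:,:,::-1]
a=cv2.resize(S[170:300,240:380],None,fx=2.85,fy=2.85,interpolation=2);b=cv2.resize(T[85:215,195:335],None,fx=2.85,fy=2.85,interpolation=2)
cv2.imwrite('pics/c3.png',np.hstack([a,b]))
robot.move_linear(WA+.0205*Z,.1,threshold=12)
robot.gripper_to(.04); s=robot.get_state(); print(s['opening'],s['grasp_force'],s['time'],s['ee_pos'],s['force'])
robot.move_linear(WA+.2*Z,.2)
robot.move_ptp(O+.13*A,tilt(1))
robot.move_linear(O+.098*A,.1)
s=robot.get_state(); print(s['opening'],s['grasp_force'],s['time'],s['ee_pos'],s['force'])
T=robot.grab_frame("top")[:,:,::-1];S=robot.grab_frame("scene")[:,:,::-1]
a=cv2.resize(S[170:300,240:380],None,fx=2.85,fy=2.85,interpolation=2);b=cv2.resize(T[85:215,195:335],None,fx=2.85,fy=2.85,interpolation=2)
cv2.imwrite('pics/c4.png',np.hstack([a,b]))
E
```

```text
0.06364081387888133 30.001452709548175 12.4 [ 0.43298057 -0.22494288  0.020642  ] [-2.01048298  0.5741395   5.80142872]
0.06361321289514905 29.999086735770106 15.425 [0.68120938 0.08239537 0.2099409 ] [ 0.08210832  0.38174871 -4.22898276]
```

View pics/c3.png

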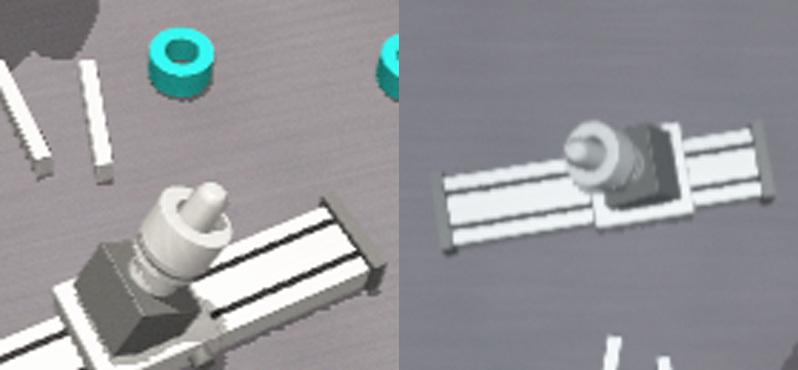

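View pics/c4.png

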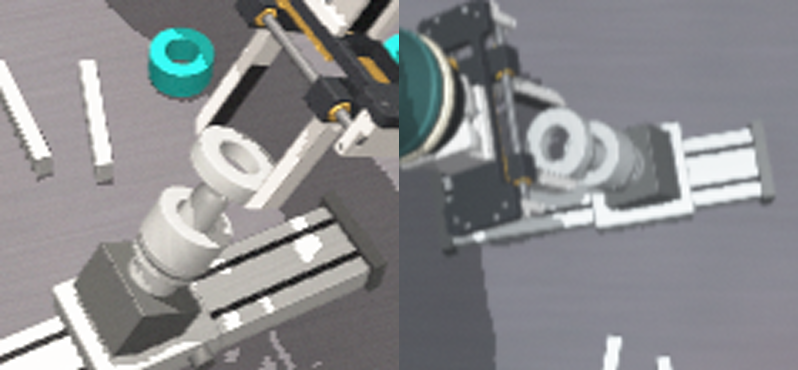

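c3 shows the spacer seated on the bearing with the carriage unmoved. c4 shows the washer at the tip, scene crop (232,160), in line with the shaft.

```bash
python3 - <<'E'
from h import *
def rep(l):
    s=robot.get_state(); d=s['ee_pos']-O; print(l,'axial',round(d@A*1000,2),'F',s['force'].round(1),'M',s['moment'].round(2),'open',round(s['opening'],4),s['time'])
ok=True
for h in(.075,.057):
    if robot.move_linear(O+h*A,.06,threshold=10): ok=False;rep('hit');break
if ok: print(robot.move_linear(O+.049*A,.02,threshold=8)); rep('seat')
d=(robot.get_state()['ee_pos']-O)@A
if ok and .051<d<.0545:
    robot.gripper_to(.09); robot.move_linear(O+.15*A,.15); robot.move_ptp(np.array([.4,.25,.3]),down(1)); robot.pause(.5)
T=robot.grab_frame("top")[:,:,::-1];S=robot.grab_frame("scene")[:,:,::-1]
cv2.imwrite('pics/s5.png',S);cv2.imwrite('pics/t5.png',T)
a=cv2.resize(S[170:300,240:380],None,fx=2.85,fy=2.85,interpolation=2);b=cv2.resize(T[85:215,195:335],None,fx=2.85,fy=2.85,interpolation=2)
cv2.imwrite('pics/c5.png',np.hstack([a,b])); rep('end')
E
```

```text
True
seat axial 53.15 F [-0.3  0.8  4. ] M [ 0.02 -0.07 -0.07] open 0.0641 16.8167
end axial 283.37 F [-0.1 -0.6 -0.4] M [-0.04  0.02 -0.02] open 0.0898 20.025
```

View pics/c5.png

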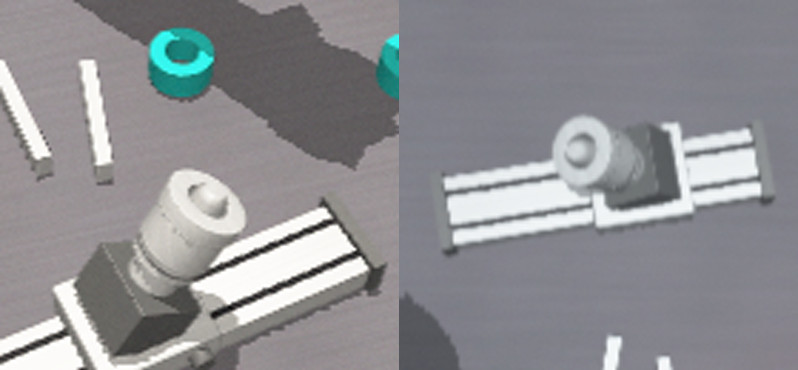

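The washer sits flush on the spacer, with the shaft tip protruding at about scene crop (210,197) and top crop (582,150). Nothing else has moved.

```bash
python3 -c "
from rig import robot
print(robot.sign_off())"
```

```text
the job is handed in; nothing more can be done
None
```

The spacer and then the washer are seated home on the leaning shaft and released, nothing else in view moved, and the job was handed in at about 20 s.

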